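Feel a chainsaw guide bar's rail for burrs

ROBOT

A 7-joint arm with a two-finger parallel gripper is mounted at the origin on the work surface. World frame = base frame: x ahead of the robot, y to its left, z up, the work surface at z = 0. Lengths are in m, angles in rad, forces in N, time in s.
With the tool pointing down it reaches from about 0.425 to 0.925 m from the base axis. Payload 6.8 kg.
Tool frame: the origin (TCP) lies at the very end of the fingers, on their centre line; the grasp point (between the pads) lies 19 mm behind it; z points along the fingers, x is the direction in which the jaws open and shut, and the axes are right-handed (so a half turn about z gives the same grasp; the last joint's range is limited). The gripper opens to 85 mm and grips with 20 to 120 N. Pads are 22 mm wide; open, the fingers measure 114 mm over their backs; the gripper's body (76 mm by 85 mm) begins 54 mm behind the grasp point. The pads swing forward as they close: fully open they stand 13 mm farther back than shut.
Start: joints at [1.085, 0.477, 0.022, 1.555, -0.011, 1.109, -0.083], TCP at [0.249, -0.627, 0.231] pointing down, gripper open.
Joint ranges: [-2.96, 2.96], [-0.34, 2.1], [-1.41, 1.46], [0.24, 2.44], [-1.37, 4.51], [0.17, 1.92], [-2.96, 2.96]. Speed limits (rad/s): [2.39, 2.39, 3.14, 3.14, 3.14, 3.14, 3.14].

INTERFACE

Orientations are given as a rotation vector (axis times angle).
In Python, from bench import * gives the robot as it stands.
- The arm moves only by the tool servo_tool, never from a script. Its argument "increments" is one flat list of numbers, 7 for each row, row after row: the shift along the tool's x, y, z in mm, then the turn, a rotation vector about the tool's x, y, z in rad, then the finger opening in mm, from 0 to 85.4. In form: [tx, ty, tz, wx, wy, wz, fingers, tx, ty, tz, wx, wy, wz, fingers, ...]. A call has exactly 8 rows; each row shifts and turns the commanded pose from where the row before left it, along the tool's axes as they then stand; what a row does not reach is not made up. A row lasts 1/8 s, in which the tool goes at most 62.5 mm and 10.7 degrees, less where a joint would pass 70% of its speed; a pose out of reach is approached as far as the arm can. A call is refused whole if a number of a shift passes 62.5 or a number of a turn 0.188, either way. A call with a gripper value outside its range is refused whole. The fingers move at their own pace and stop on an object; "squeeze" is the grip in N (left out, the last holds). Time passes only in rows, so rows that do not move let the fingers close, or fill a call up. It gives the time, the measured TCP pose, the force and the opening at its end, in the units of the state.
- get_obs(): the state, without advancing time (a new reading comes with each control period).
- grab_frame(name): name is "scene" or "top" or "wrist"; returns (picture, depth): 400x640x3 uint8, red, green, blue; 400x640 float32, m along the optical axis (not along the pixel's ray), 0 where there is no reading.
- calibration(name): a dict with "fx", "fy", "cx", "cy" (pixels), "eye" and "orientation" of the camera in the world; the wrist camera has in their place "T_tool_cam" (4x4, takes a point from camera to tool coordinates, whose origin is the TCP and whose axes are the tool frame's). Camera axes: x right, y up, looking along -z (the intrinsics and any distortion apply to the point x, -y, -z); pixel columns grow to the right and rows downward; lengths in m; the calibration is good to about 2 mm. A picture is of the moment at which its call begins: read the wrist's pose just before it. calibration takes no time and is no camera call.
- hand_in(): hands the job in, once; it reports no verdict.
The state is a dict: "clock": time; "joints": joint angles; "qvel": joint speeds; "tau": joint torques, N m; "tcp_pos": TCP position; "orientation": TCP orientation; "contact_force": force on the tool from outside, world axes, zero at the start; "moment": the same for the moment, N m; "grip_width": finger opening in m.
Only numpy, scipy, OpenCV 4.12 (cv2) and the standard library are available. Lean on these libraries where they do the work, as an engineer would, in place of code of your own. Each camera call takes 0.05 s, during which the arm holds its last target.

TASK

Feel the top rail of the chainsaw guide bar for burrs: touch it at the end yellow mark beside the green magnet and run your fingertips lightly along the curved rail, over all five yellow marks in order, to the end mark beside the red magnet, without lifting off on the way. Press so gently that the sprung bar gives only a few millimetres, do not pinch it or pull it up, and leave everything else where it is. Then lift your fingers clear so that the bar floats back up.

Things in the scene. Friction and masses are not known exactly. Their poses are not given: they have to be found in the camera images.
- guide_bar (a joint): how far the chainsaw guide bar, clamped on a sprung aluminium carriage, is pushed straight down, in m: 0 at rest, positive down, hard stop at 0.014, negative if pulled up. The springs give 0.7 N per mm, with slight damping. 0.002 to 0.006 is a light touch; more than 0.010 is too hard; under 0.0003 counts as not touching
- stand: fixed blue steel base plate under the bar, 200 x 400 x 16 mm (x, y, z), axes parallel to the bar's, bar over its centre. Origin under its centre, on the bench. Four guide posts, 10 mm diameter, at x = +-30, y = +-80 mm end 75 mm above the bench
- mark_1 (a point): middle of the rail's top face at the end yellow mark near the square heel (mark_3's y = -100 mm). Each mark is a yellow band, 10 mm wide along the rail, 16 mm down both sides; a touch within 18 mm of it horizontally counts, taken at the point midway between the two fingers, so they are best kept shut and pointing about straight down
- mark_2 (a point): the same at the next mark (mark_3's y = -50 mm)
- mark_3 (a point): the same at the middle mark, the top of the arc, 120 mm above the bench at rest. Its axes are the bar's: x across, y along to the nose, z up. The bar stands on edge: 6 mm thick, 70 mm high, from y = -140 mm (square heel) to +154 mm (round nose). The rail is a convex arc of radius 600 mm in the y-z plane: 2.1 mm lower at y = +-50 mm, 8.4 mm lower at +-100 mm
- mark_4 (a point): the same at the next mark (mark_3's y = +50 mm)
- mark_5 (a point): the same at the end mark near the round nose (mark_3's y = +100 mm)
- green_magnet: green disc, 40 mm diameter, 8 mm high, fixed on the blue base plate level with one of the two end marks, 70 mm to the side of the bar (mark_3's +x side): the trace starts at that end. It may be at either end. Origin at the centre of its underside
- red_magnet: the same in red, level with the other end mark: the trace finishes there
- bar_nut: bystander: loose steel flange nut, 24 mm diameter, 16 mm high, on the base plate. Origin under its centre
- sprocket: bystander: loose dark steel sprocket, 44 mm diameter, 16 mm high, on the base plate. Origin under its centre
- oil_bottle: bystander: small white oil bottle with red cap, 32 mm diameter, 60 mm high, standing on the base plate. Origin under its centre
- brass_block: bystander: loose brass block, 20 x 40 x 20 mm, on the base plate. Origin under its centre
- wrench: bystander: spanner lying on the bench along its own x. Origin under its middle
- grease_pot: bystander: open blue plastic pot, 70 mm diameter, 70 mm high, standing on the bench. Origin under its centre
- driver: bystander: screwdriver with orange handle lying on the bench along its own x. Origin under its middle
- parts_tray: bystander: shallow aluminium tray 140 x 100 x 30 mm on the bench. Origin under its centre

How it is judged:
By the outcome, as a careful person would: the job done as asked, in the order asked, and still so for the second after the job is handed in, with the robot touching nothing.
It also fails if it takes over 48 s, if anything falls off the work surface, if the arm or the gripper's body presses on something with over 40 N, if the wrist force passes 120 N, or if a joint passes its speed limit or range.

## Working session

There is one attempt and no reset: what is moved stays moved. The work goes in short steps, Python scripts to look and compute and a tool call to move; the robot and the scene stay as the last step left them, time stands still between calls to the robot, and variables do not carry over. Pictures are saved under pics/ and viewed, and the job is handed in when it is done.

Besides the shell and the picture viewer there is one more tool, called after "Emit:" as name(argument=value, ...) on one line, values as JSON. servo_tool: Moves the arm, as the interface text tells. Its arguments: {"type":"object","properties":{"increments":{"type":"array","items":{"type":"number"}},"squeeze":{"type":"number"}},"required":["increments"]}

```bash
mkdir -p pics; cat > h.py <<'E'
from bench import *
import numpy as np, cv2
from scipy.spatial.transform import Rotation as R
E
python3 - <<'E'
from h import *
o=get_obs(); print(o)
for n in ["scene","top"]:
    im,d=grab_frame(n); np.savez(f"{n}0.npz",im=im,d=d); cv2.imwrite(f"pics/{n}0.png",im[:,:,::-1]); print(n,calibration(n), (d==0).mean())
print(calibration("wrist"))
E
```

```text
{'clock': 0.0, 'joints': array([ 1.0848687 ,  0.4778094 ,  0.02233823,  1.55644756, -0.01150589,
        1.10928842, -0.08308511]), 'qvel': array([-2.33876657e-05,  4.06771462e-04, -1.03956951e-05,  1.10744425e-04,
        8.08685082e-04,  5.33946562e-04,  1.57936304e-03]), 'tau': array([-9.32926099e-06, -5.96441674e+01,  1.60841670e+00, -2.81189561e+01,
        1.27169615e-02,  9.37143923e-03,  2.29093740e-05]), 'tcp_pos': array([ 0.24878107, -0.6268491 ,  0.23032109]), 'orientation': array([-2.59836203e+00,  1.76418987e+00,  2.47912366e-03]), 'contact_force': array([ 0.16698398, -0.25502465, -0.16323195]), 'moment': array([-0.02224429,  0.01392975,  0.03949804]), 'grip_width': 0.0851333177019814}
scene {'fx': 366.07876946457475, 'fy': 366.07876946457475, 'cx': 325.4634747311624, 'cy': 198.71474808673838, 'eye': array([ 1.42158768, -0.1122647 ,  0.75596167]), 'orientation': array([0.75698123, 0.69182021, 1.30715355])} 0.00413671875
top {'fx': 369.9882675353213, 'fy': 369.9882675353213, 'cx': 317.0987191361144, 'cy': 197.66229116430497, 'eye': array([ 0.45689089, -0.00442541,  1.06777225]), 'orientation': array([ 0.05628342, -0.06607234, -1.58497403])} 0.003828125
{'fx': 280.2685887033782, 'fy': 280.2685887033782, 'cx': 311.00346050056527, 'cy': 203.39873602384898, 'T_tool_cam': array([[ 9.99999642e-01, -7.94949721e-04,  2.91006888e-04,
        -4.61394938e-04],
       [-6.91721201e-04, -9.65487091e-01, -2.60449991e-01,
        -6.62475351e-02],
       [ 4.88008041e-04,  2.60449696e-01, -9.65487295e-01,
        -1.41502373e-01],
       [ 0.00000000e+00,  0.00000000e+00,  0.00000000e+00,
         1.00000000e+00]])}
```

View pics/scene0.png

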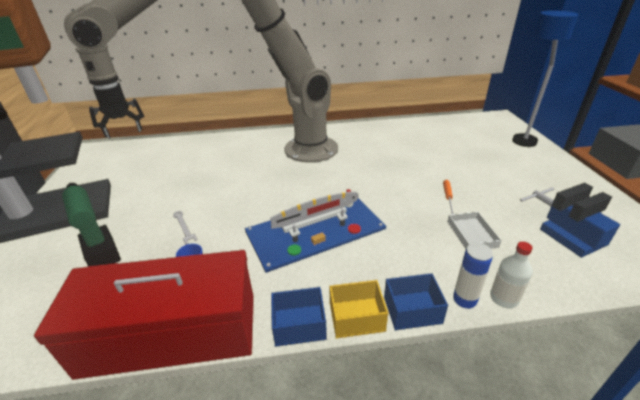

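View pics/top0.png

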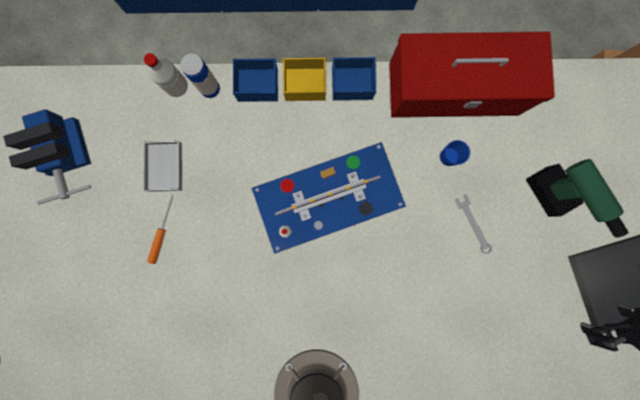

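```bash
cat >> h.py <<'E'
def ray(n,uv):
    c=calibration(n); Rm=R.from_rotvec(c["orientation"]).as_matrix()
    d=np.array([(uv[0]-c["cx"])/c["fx"],-(uv[1]-c["cy"])/c["fy"],-1.]); return np.array(c["eye"]),Rm@d
def onz(n,uv,z):
    e,d=ray(n,uv); return e+d*(z-e[2])/d[2]
def blobs(mask,mn=3):
    k,l,s,c=cv2.connectedComponentsWithStats(mask.astype(np.uint8)); return [(c[i].round(1),s[i,4]) for i in range(1,k) if s[i,4]>=mn]
E
python3 - <<'E'
from h import *
for n,roi in [("top",(240,130,170,130)),("scene",(235,175,165,100))]:
    z=np.load(n+"0.npz"); im=z["im"]; x,y,w,h=roi
    c=im[y:y+h,x:x+w]; cv2.imwrite(f"pics/{n}z.png",cv2.resize(c,None,fx=4.5,fy=4.5,interpolation=cv2.INTER_CUBIC)[:,:,::-1])
    hsv=cv2.cvtColor(im,cv2.COLOR_RGB2HSV); H,S,V=hsv[...,0].astype(int),hsv[...,1],hsv[...,2]
    roi_m=np.zeros(H.shape,bool); roi_m[y:y+h,x:x+w]=1
    for nm,m,zz in [("green",(H>45)&(H<75)&(S>140),.024),("red",((H<6)|(H>174))&(S>170),.024),("yel",(H>17)&(H<32)&(S>70),.12)]:
        for b,a in blobs(m&roi_m): print(n,nm,b,a,onz(n,b,zz).round(4))
E
```

```text
top green [352.8 161.9] 128 [ 0.639  -0.1149  0.024 ]
top red [286.9 185.2] 126 [0.5749 0.0735 0.024 ]
top red [284.  231.2] 12 [0.4451 0.0828 0.024 ]
top yel [327.2 172.5] 80 [ 0.5955 -0.038   0.12  ]
top yel [365.7 181. ] 13 [ 0.5719 -0.1369  0.12  ]
top yel [347.8 187.5] 16 [ 0.5558 -0.0904  0.12  ]
top yel [329.7 193.7] 15 [ 0.5404 -0.0435  0.12  ]
top yel [311.5 200. ] 12 [0.5249 0.0036 0.12  ]
top yel [293.4 206.6] 13 [0.5086 0.0502 0.12  ]
scene green [293.9 249.4] 90 [ 0.6446 -0.115   0.024 ]
scene red [353.7 228.2] 51 [0.5807 0.073  0.024 ]
scene red [239.7 263.4] 236 [ 0.6762 -0.2673  0.024 ]
scene yel [343.3 194.4] 21 [0.5321 0.0488 0.12  ]
scene yel [328.9 197.4] 17 [0.5402 0.0038 0.12  ]
scene yel [314.  201.5] 22 [ 0.5533 -0.0425  0.12  ]
scene yel [298.6 206.6] 21 [ 0.5707 -0.0893  0.12  ]
scene yel [283.1 213.5] 23 [ 0.5957 -0.1351  0.12  ]
scene yel [318.1 237.8] 80 [ 0.7134 -0.0496  0.12  ]
```

View pics/topz.png

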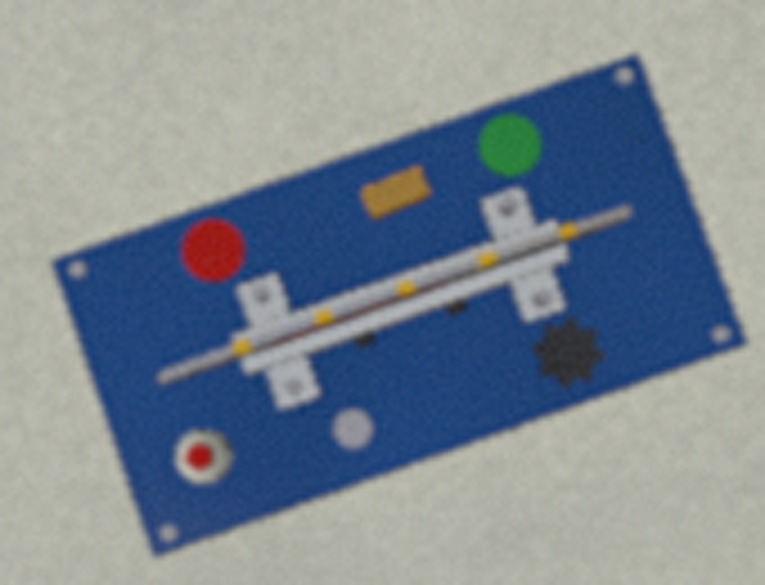

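View pics/scenez.png

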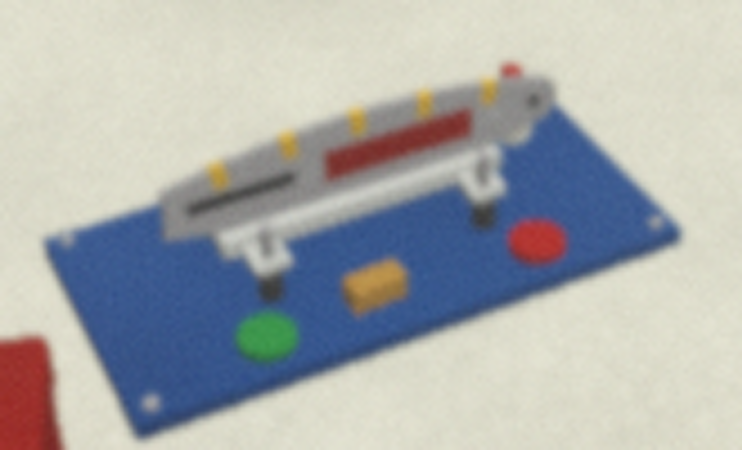

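```bash
python3 - <<'E'
from h import *
o=get_obs(); M=R.from_rotvec(o["orientation"]).as_matrix(); print(M.round(3))
g=np.array([.639,-.1149]);r=np.array([.5749,.0735])
marks=np.array([onz("top",p,z)[:2] for p,z in zip([(365.7,181),(347.8,187.5),(329.7,193.7),(311.5,200),(293.4,206.6)],[.1116,.1179,.12,.1179,.1116])])
print(marks.round(4), np.diff(marks,axis=0).round(4))
v=marks[4]-marks[0]; print(np.linalg.norm(v),np.degrees(np.arctan2(-v[0],v[1])),np.degrees(np.arctan2(*( (r-g)*[-1,1]))))
# two-view triangulation
S=[(283.1,213.5),(298.6,206.6),(314,201.5),(328.9,197.4),(343.3,194.4)]
T=[(365.7,181),(347.8,187.5),(329.7,193.7),(311.5,200),(293.4,206.6)]
for s,t in zip(S,T):
    e1,d1=ray("scene",s);e2,d2=ray("top",t)
    A=np.c_[d1,-d2];k=np.linalg.lstsq(A,e2-e1,rcond=None)[0];p,q=e1+k[0]*d1,e2+k[1]*d2;print(((p+q)/2).round(4),np.linalg.norm(p-q).round(4))
yb=v/np.linalg.norm(v); 
for s in (1,-1):
    x=np.array([*(s*yb),0]);z=np.array([0,0,-1.]);T=np.c_[x,np.cross(z,x),z]
    print(s,(R.from_matrix(M).inv()*R.from_matrix(T)).as_rotvec().round(3),R.from_matrix(T).as_rotvec())
m1=marks[0]
print("delta tool to mark1", M.T@(np.array([*m1,.19])-o["tcp_pos"]))
E
```

```text
[[ 0.369 -0.929 -0.001]
 [-0.929 -0.369  0.001]
 [-0.002  0.    -1.   ]]
[[ 0.573  -0.1381]
 [ 0.556  -0.0906]
 [ 0.5404 -0.0435]
 [ 0.525   0.0036]
 [ 0.5091  0.0507]] [[-0.017   0.0476]
 [-0.0156  0.0471]
 [-0.0154  0.0471]
 [-0.016   0.0471]]
0.1993378410400157 18.697061913415315 18.79002697232306
[ 0.574  -0.1375  0.1036] 0.0035
[ 0.5569 -0.0901  0.1099] 0.0024
[ 0.5413 -0.0427  0.1113] 0.0023
[0.5257 0.0047 0.1096] 0.002
[0.5096 0.052  0.1039] 0.0017
1 [-3.00e-03  0.00e+00 -3.09e+00] [1.83108716 2.55278753 0.        ]
-1 [0.    0.002 0.051] [ 2.55278753 -1.83108716  0.        ]
delta tool to mark1 [-0.3346883  -0.48162482  0.04093119]
```

Emit:
servo_tool(increments=[-10,-14,0,0,0,0,0,-20,-29,0,0,0,0,0,-22,-32,0,0,0,0,0,-22,-32,0,0,0,0,0,-22,-32,0,0,0,0,0,-22,-32,0,0,0,0,0,-22,-32,0,0,0,0,0,-22,-32,0,0,0,0,0], squeeze=20)

```text
clock: 1.1
tcp_pos: [0.4086, -0.3876, 0.2313]
orientation: [-2.6, 1.763, 0.0]
contact_force: [1.2, -0.2, 0.2]
grip_width: -0.0002
```

Emit:
servo_tool(increments=[-22,-32,0,0,0,0,0,-22,-32,0,0,0,0,0,-22,-32,0,0,0,0,0,-22,-32,0,0,0,0,0,-22,-32,5,0,0,0,0,-22,-32,5,0,0,0,0,-22,-32,5,0,0,0,0,-10,-14,5,0,0,0.05,0])

```text
clock: 2.1
tcp_pos: [0.5692, -0.1456, 0.2111]
orientation: [-2.556, 1.824, 0.001]
contact_force: [0.0, -0.1, 0.2]
grip_width: 0.0001
```

Emit:
servo_tool(increments=[0,0,0,0,0,0,0,0,0,0,0,0,0,0,0,0,0,0,0,0,0,0,0,0,0,0,0,0,0,0,0,0,0,0,0,0,0,0,0,0,0,0,0,0,0,0,0,0,0,0,0,0,0,0,0,0])

```text
clock: 3.1
tcp_pos: [0.5684, -0.1499, 0.2113]
orientation: [-2.554, 1.829, 0.0]
contact_force: [-0.5, -0.7, -0.9]
grip_width: 0.0003
```

```bash
python3 - <<'E'
from h import *
o=get_obs(); M=R.from_rotvec(o["orientation"]).as_matrix(); print(o["clock"],o["tcp_pos"],o["contact_force"],o["grip_width"],o["joints"].round(2)); print(M.round(4))
im,d=grab_frame("wrist"); np.savez("w0.npz",im=im,d=d,p=o["tcp_pos"],M=M); cv2.imwrite("pics/w0.png",im[:,:,::-1])
print("to mark1", M.T@(np.array([.573,-.1381,.1116])-o["tcp_pos"]))
E
```

```text
3.1 [ 0.56840284 -0.14990632  0.2113005 ] [-0.51531815 -0.65881589 -0.94914515] 0.0002864443822694586 [ 0.31  0.36 -0.2   1.78  0.08  1.01 -1.17]
[[ 0.322  -0.9467  0.    ]
 [-0.9467 -0.322   0.    ]
 [-0.     -0.     -1.    ]]
to mark1 [-0.0096948  -0.00815268  0.09970084]
```

View pics/w0.png

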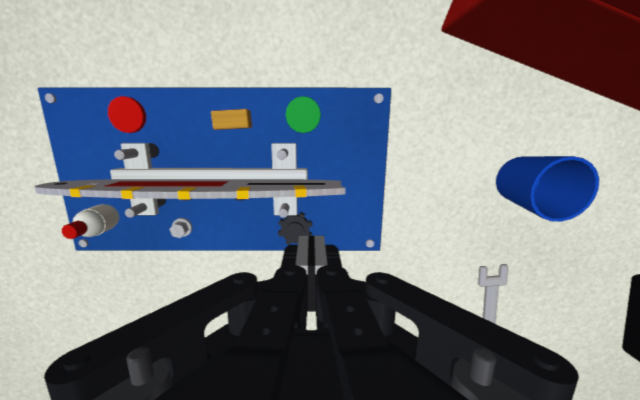

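```bash
python3 - <<'E'
from h import *
z=np.load("w0.npz"); im,p,M=z["im"],z["p"],z["M"]; c=calibration("wrist"); T=c["T_tool_cam"]
hsv=cv2.cvtColor(im,cv2.COLOR_RGB2HSV).astype(int); m=(hsv[...,0]>17)&(hsv[...,0]<32)&(hsv[...,1]>90)
m[:175]=0;m[205:]=0
k,l,s,cc=cv2.connectedComponentsWithStats(m.astype(np.uint8))
def onzw(u,v,zz):
    d=M@(T[:3,:3]@np.array([(u-c["cx"])/c["fx"],-(v-c["cy"])/c["fy"],-1])); e=p+M@T[:3,3]; return e+d*(zz-e[2])/d[2]
for i in range(1,k):
    if s[i,4]<8: continue
    x,y,w,h,a=s[i]; zz=.12 if abs(cc[i][0]-184)<20 else (.1179 if abs(cc[i][0]-184)<80 else .1116)
    print(s[i],cc[i].round(1), onzw(cc[i][0],y+h-0.5,zz).round(4), onzw(cc[i][0],cc[i][1],zz).round(4))
cv2.imwrite("pics/w0z.png",cv2.resize(im[165:215,30:350],None,fx=2.5,fy=2.5)[:,:,::-1])
E
```

```text
[ 69 185  26  12 137] [ 78.2 190.1] [0.5087 0.0483 0.1116] [0.5146 0.0489 0.1116]
[293 184  14  14 148] [300.  190.4] [ 0.5713 -0.138   0.1116] [ 0.5774 -0.136   0.1116]
[121 187  23  12 149] [128.8 192.1] [0.5242 0.002  0.1179] [0.5299 0.0029 0.1179]
[177 187  19  13 163] [184.7 192.8] [ 0.5398 -0.0447  0.12  ] [ 0.5456 -0.0435  0.12  ]
[236 187  15  12 148] [242.7 192.5] [ 0.556  -0.0911  0.1179] [ 0.5612 -0.0897  0.1179]
```

View pics/w0z.png

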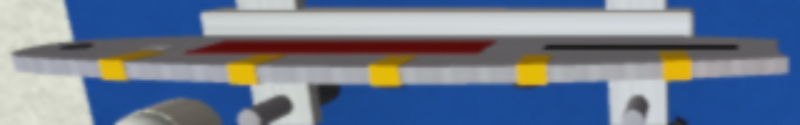

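Emit:
servo_tool(increments=[-5,-4,10,0,0,0,0,-5,-4.5,20,0,0,0,0,0,0,20,0,0,0,0,0,0,20,0,0,0,0,0,0,13,0,0,0,0,0,0,7,0,0,0,0,0,0,0,0,0,0,0,0,0,0,0,0,0,0])

```text
clock: 4.15
tcp_pos: [0.5738, -0.1378, 0.122]
orientation: [-2.554, 1.829, -0.002]
contact_force: [-0.0, 0.5, 0.4]
grip_width: 0.0
```

```bash
cat > rd.py <<'E'
from h import *
import sys
F=[]
for i in range(int(sys.argv[1])):
    o=get_obs(); F.append(np.r_[o["contact_force"],o["tcp_pos"]*1e3]); im,d=grab_frame("wrist")
cv2.imwrite(f"pics/{sys.argv[2]}.png",im[:,:,::-1])
F=np.array(F); print(o["clock"],F.mean(0).round(2),F.std(0).round(2)); print(F[:,2].round(2))
b=np.array([-.3196,.9475]);q=np.array([np.cos(np.radians(18.7)),np.sin(np.radians(18.7))]); r=F[-1,3:5]-[541.5,-43.5]
print("along",r@b,"across",r@q)
E
python3 rd.py 5 w1
```

```text
4.35 [ 3.6000e-01  3.0000e-01  2.9000e-01  5.7368e+02 -1.3781e+02  1.2195e+02] [0.79 0.16 0.44 0.09 0.02 0.06]
[ 0.45  0.95  0.13 -0.39  0.31]
along -99.61856332848402 across 0.10178065790533732
```

View pics/w1.png

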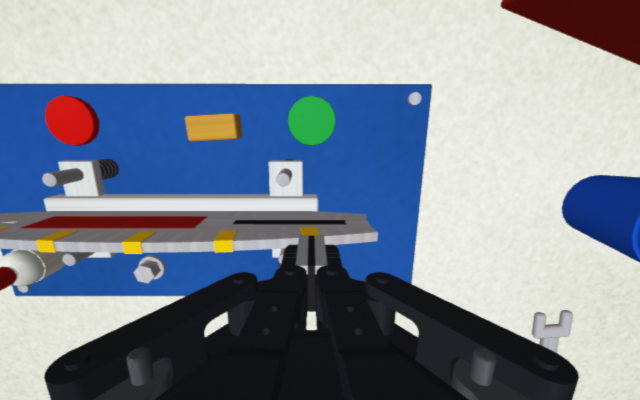

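Emit:
servo_tool(increments=[0,0,3,0,0,0,0,0,0,3,0,0,0,0,0,0,2,0,0,0,0,0,0,2,0,0,0,0,0,0,1.5,0,0,0,0,0,0,1,0,0,0,0,0,0,0,0,0,0,0,0,0,0,0,0,0,0])

```text
clock: 5.4
tcp_pos: [0.5732, -0.1377, 0.1089]
orientation: [2.554, -1.829, 0.0]
contact_force: [-1.8, 0.6, 3.6]
grip_width: -0.0002
```

```bash
python3 rd.py 6 w2
```

```text
5.65 [-1.3700e+00  3.7000e-01  2.6100e+00  5.7320e+02 -1.3771e+02  1.0889e+02] [0.35 0.3  0.72 0.01 0.02 0.03]
[3.63 1.75 2.91 2.32 3.3  1.79]
along -99.37959091363098 across -0.18543342323582399
```

View pics/w2.png

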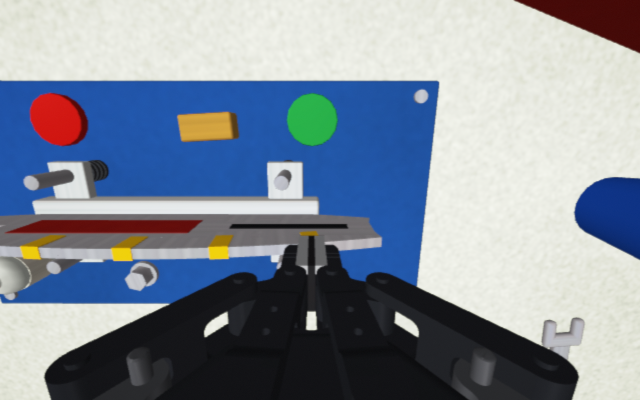

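Emit:
servo_tool(increments=[-3.5,0,-0.52,0,0,0,0,-3.5,0,-0.5,0,0,0,0,-3.5,0,-0.48,0,0,0,0,-3.5,0,-0.46,0,0,0,0,-3.5,0,-0.44,0,0,0,0,-3.5,0,-0.42,0,0,0,0,-3.5,0,-0.4,0,0,0,0,-3.5,0,-0.38,0,0,0,0])

```text
clock: 6.7
tcp_pos: [0.5642, -0.1111, 0.1124]
orientation: [2.554, -1.829, 0.0]
contact_force: [1.5, -3.2, 3.6]
grip_width: -0.0
```

```bash
python3 rd.py 5 w3
```

```text
6.9 [   0.78   -1.48    3.07  564.05 -110.66  112.41] [0.51 1.06 0.39 0.06 0.21 0.04]
[3.64 2.87 2.7  2.69 3.44]
along -70.80322866376835 across -0.17135886431915806
```

Emit:
servo_tool(increments=[-3.5,0,-0.36,0,0,0,0,-3.5,0,-0.34,0,0,0,0,-3.5,0,-0.32,0,0,0,0,-3.5,0,-0.3,0,0,0,0,-3.5,0,-0.28,0,0,0,0,-3.5,0,-0.26,0,0,0,0,-3.5,0,-0.24,0,0,0,0,-3.5,0,-0.22,0,0,0,0])

```text
clock: 7.95
tcp_pos: [0.5551, -0.0845, 0.1147]
orientation: [2.554, -1.829, -0.0]
contact_force: [-0.1, -2.8, 3.0]
grip_width: 0.0
```

```bash
python3 rd.py 4 w4
```

```text
8.1 [  0.    -1.54   3.05 555.   -84.1  114.72] [0.44 0.99 0.4  0.06 0.23 0.03]
[2.99 2.56 3.68 2.96]
along -42.685049630719455 across -0.21707792349112406
```

Emit:
servo_tool(increments=[-3.5,0,-0.2,0,0,0,0,-3.5,0,-0.18,0,0,0,0,-3.5,0,-0.16,0,0,0,0,-3.5,0,-0.14,0,0,0,0,-3.5,0,-0.12,0,0,0,0,-3.5,0,-0.1,0,0,0,0,-3.5,0,-0.08,0,0,0,0,-3.5,0,-0.05,0,0,0,0])

```text
clock: 9.15
tcp_pos: [0.5461, -0.0579, 0.1158]
orientation: [-2.554, 1.829, 0.0]
contact_force: [1.1, -2.9, 3.4]
grip_width: -0.0002
```

```bash
python3 rd.py 4 w5
```

```text
9.3 [ 1.1000e-01 -1.5800e+00  3.1500e+00  5.4599e+02 -5.7540e+01  1.1573e+02] [0.67 1.34 0.32 0.06 0.2  0.03]
[3.4  2.81 2.84 3.53]
along -14.638613863126128 across -0.23655995028484217
```

Emit:
servo_tool(increments=[-3.5,0,-0.05,0,0,0,0,-3.5,0,-0.03,0,0,0,0,-3.5,0,0,0,0,0,0,-3.5,0,0,0,0,0,0,-3.5,0,0,0,0,0,0,-3.5,0,0,0,0,0,0,-3.5,0,0.03,0,0,0,0,-3.5,0,0.04,0,0,0,0])

```text
clock: 10.35
tcp_pos: [0.5371, -0.0315, 0.1157]
orientation: [2.554, -1.829, -0.0]
contact_force: [0.7, -2.3, 2.7]
grip_width: 0.0
```

```bash
python3 rd.py 4 w6
```

```text
10.5 [ 2.8000e-01 -1.3200e+00  2.8400e+00  5.3698e+02 -3.1110e+01  1.1574e+02] [0.35 1.09 0.14 0.05 0.23 0.01]
[2.74 2.67 3.04 2.9 ]
along 13.287856268709055 across -0.2943947530276465
```

View pics/w6.png

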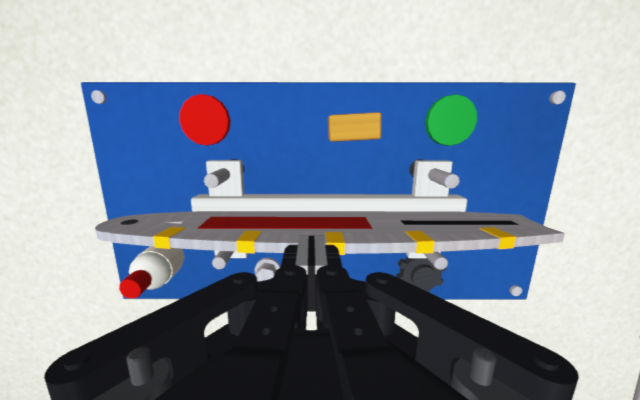

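Emit:
servo_tool(increments=[-3.5,0,0.04,0,0,0,0,-3.5,0,0.06,0,0,0,0,-3.5,0,0.08,0,0,0,0,-3.5,0,0.1,0,0,0,0,-3.5,0,0.13,0,0,0,0,-3.5,0,0.15,0,0,0,0,-3.5,0,0.17,0,0,0,0,-3.5,0,0.19,0,0,0,0])

```text
clock: 11.55
tcp_pos: [0.5281, -0.0049, 0.1148]
orientation: [-2.554, 1.829, -0.0]
contact_force: [1.4, -1.8, 2.4]
grip_width: 0.0003
```

```bash
python3 rd.py 4 w7
```

```text
11.7 [  0.82  -1.05   2.58 527.97  -4.63 114.8 ] [0.42 0.88 0.35 0.07 0.19 0.03]
[2.38 2.96 2.12 2.87]
along 41.19761749139417 across -0.3446896629417025
```

Emit:
servo_tool(increments=[-3.5,0,0.21,0,0,0,0,-3.5,0,0.23,0,0,0,0,-3.5,0,0.25,0,0,0,0,-3.5,0,0.27,0,0,0,0,-3.5,0,0.28,0,0,0,0,-3.5,0,0.3,0,0,0,0,-3.5,0,0.32,0,0,0,0,-3.5,0,0.34,0,0,0,0])

```text
clock: 12.75
tcp_pos: [0.5191, 0.0216, 0.1126]
orientation: [-2.554, 1.829, -0.0]
contact_force: [0.8, -1.8, 2.1]
grip_width: -0.0001
```

```bash
python3 rd.py 4 w8
```

```text
12.9 [ 2.3000e-01 -6.2000e-01  2.5800e+00  5.1894e+02  2.1920e+01  1.1260e+02] [0.45 1.11 0.4  0.08 0.2  0.02]
[2.14 2.56 2.38 3.23]
along 69.27301291663632 across -0.36382494650760955
```

Emit:
servo_tool(increments=[-3.8,0,0.4,0,0,0,0,-3.8,0,0.43,0,0,0,0,-3.8,0,0.45,0,0,0,0,-3.8,0,0.48,0,0,0,0,-3.8,0,0.5,0,0,0,0,-3.8,0,0.52,0,0,0,0,-3.8,0,0.55,0,0,0,0,-3.8,0,0.57,0,0,0,0])

```text
clock: 13.95
tcp_pos: [0.5092, 0.0504, 0.1087]
orientation: [2.554, -1.829, -0.0]
contact_force: [0.3, -0.9, 3.4]
grip_width: -0.0
```

```bash
python3 rd.py 5 w9
```

```text
14.15 [ 2.9000e-01 -1.3000e-01  2.9500e+00  5.0912e+02  5.0720e+01  1.0867e+02] [0.29 0.78 0.42 0.06 0.19 0.02]
[3.45 2.75 2.25 3.29 2.99]
along 99.61556617739103 across -0.4875006885138646
```

View pics/w9.png

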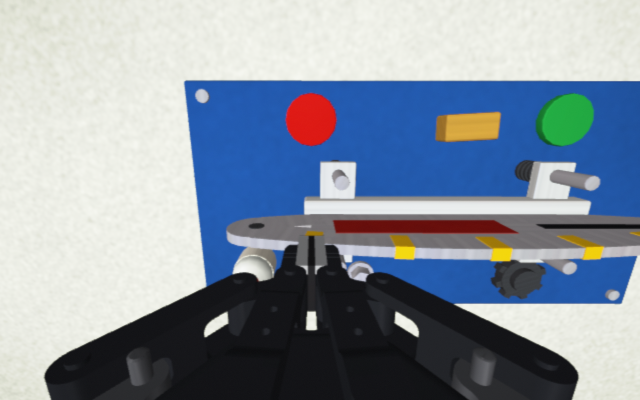

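The tips sit on mark 5, at pixel (313, 233), level with the red magnet at (311, 119). I'm lifting now.

Emit:
servo_tool(increments=[0,0,-1,0,0,0,0,0,0,-2,0,0,0,0,0,0,-3,0,0,0,0,0,0,-6,0,0,0,0,0,0,-12,0,0,0,0,0,0,-16,0,0,0,0,0,0,-16,0,0,0,0,0,0,-14,0,0,0,0])

```text
clock: 15.2
tcp_pos: [0.5097, 0.0502, 0.1803]
orientation: [-2.553, 1.829, -0.001]
contact_force: [0.7, 0.5, 0.0]
grip_width: -0.0
```

Emit:
servo_tool(increments=[0,0,-10,0,0,0,0,0,0,-5,0,0,0,0,0,0,0,0,0,0,0,0,0,0,0,0,0,0,0,0,0,0,0,0,0,0,0,0,0,0,0,0,0,0,0,0,0,0,0,0,0,0,0,0,0,0])

```text
clock: 16.2
tcp_pos: [0.5094, 0.0501, 0.1937]
orientation: [2.554, -1.829, -0.0]
contact_force: [-0.3, -1.2, -1.0]
grip_width: 0.0001
```

```bash
python3 rd.py 3 w10; python3 - <<'E'
from h import *
im,d=grab_frame("scene"); cv2.imwrite("pics/scene1.png",cv2.resize(im[170:280,230:400],None,fx=4.5,fy=4.5)[:,:,::-1])
hsv=cv2.cvtColor(im,cv2.COLOR_RGB2HSV).astype(int); m=(hsv[...,0]>17)&(hsv[...,0]<32)&(hsv[...,1]>70); m[:175]=0;m[275:]=0;m[:,:235]=0;m[:,400:]=0
print(blobs(m)); print(get_obs()["contact_force"])
E
```

```text
16.3 [-1.4000e-01 -3.2000e-01 -4.7000e-01  5.0936e+02  5.0110e+01  1.9373e+02] [0.14 0.61 0.39 0.01 0.   0.02]
[-0.96 -0.   -0.44]
along 98.95493471196632 across -0.41300459905920595
[(array([343.2, 194.5]), np.int32(20)), (array([329. , 197.5]), np.int32(18)), (array([314. , 201.5]), np.int32(22)), (array([298.6, 206.6]), np.int32(21)), (array([283.1, 213.6]), np.int32(25)), (array([317.9, 237.9]), np.int32(80))]
[ 0.14584167 -0.41813695 -0.77591595]
```

View pics/scene1.png

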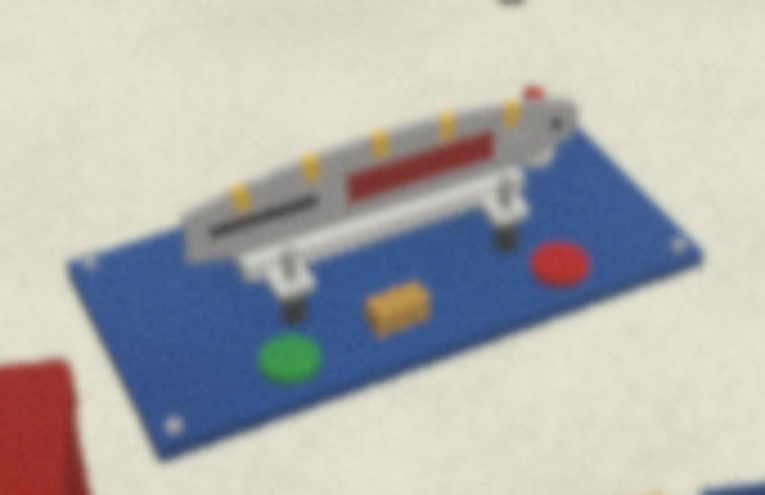

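View pics/w10.png

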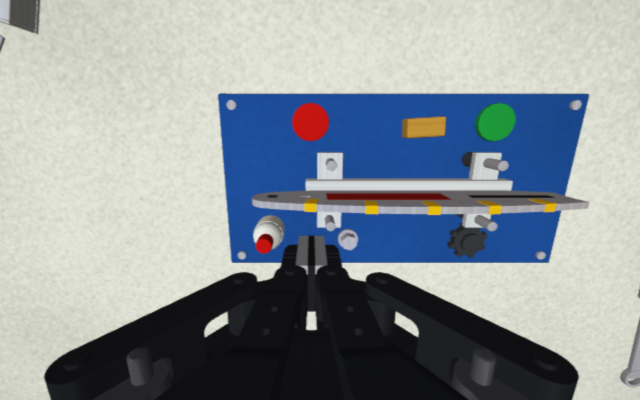

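The scene-camera mark pixels are within 0.1 px of where they started, so the bar is back up. The magnets, block, nut, sprocket and bottle look undisturbed, and the fingers are clear.

```bash
python3 -c "
from bench import *
print(hand_in())"
```

```text
the job is handed in; nothing more can be done
None
```

I ran the shut fingertips, pointing straight down, along the rail in one unbroken stroke, from mark 1 beside the green magnet to mark 5 beside the red one. I then lifted them straight up to about 80 mm above the rail and handed in at about 16.5 s of the 48 s allowed.

- **Pressure:** the averaged upward force at each stop was 2.6 to 3.2 N, which means the bar gave about 3.7 to 4.5 mm. The tip height against the known arc gave 4.0 to 4.3 mm. Single force readings scatter by about ±0.7 N, and I took no readings within the moves between stops.
- **Position:** the tips stayed within about 0.5 mm of my estimated rail centre line. The top and wrist cameras differed by about 2 mm on where the bar is, which is well inside the 22 mm pad width. The scene camera alone put the magnets about 6 mm farther out in x than the top camera did, so I did not rely on it for position.
- **After lifting:** the five marks were back within 0.1 px of their starting place in the scene camera. The residual force was within noise, −0.5 ± 0.4 N. The items on the base plate look unmoved in the wrist view. I did not re-check the items on the bench, but the arm only passed well above that area.

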